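Press the lids home on two parts tubs

TASK

On the parts counter, the red lid and the yellow lid are only resting high on their blue tubs: press each of them straight down until it is fully home, in either order. The tub with the white lid is still being filled, so leave its lid standing high, and keep all the tubs upright where they stand.

Things in the scene. Friction and masses are not known exactly. Their poses are not given: they have to be found in the camera images.
- red_lid_top (a point): centre of the top face of the red lid (round, 86 mm across, flat on top). To be pressed home. Starts 9 to 14 mm too high (top 87 to 92 mm above the table, grey neck showing); slides straight down under about 8 N, stays where left, and meets a hard stop when home: top then 78 mm above the table. Its blue tub, 84 mm across, 0.5 kg, stands loose on the table. z axis: up.
- yellow_lid_top (a point): centre of the top face of the yellow lid (round, 86 mm across, flat on top). To be pressed home. Same size of tub and lid, same start heights, stiffness and stop as the red one: top face 78 mm above the table when home. z axis: up.
- white_lid_top (a point): centre of the top face of the white lid (round, 86 mm across, flat on top). To be left alone: same tub and lid, also 9 to 14 mm too high, and it must stay so. z axis: up.
- green_lid_top (a point): centre of the top face of the green lid (round, 86 mm across, flat on top). A bystander of the same make, already fully home (top face 78 mm above the table): to be left standing where it is. z axis: up.
Things that resemble listed ones, but are neither listed nor needed, are in the scene too. What is shaped like the part that bears red_lid_top but black is not meant.

How it is judged:
By the outcome, as a careful person would: the job done as asked, in the order asked, and still so for the second after the job is handed in, with the robot touching nothing.
It also fails if it takes over 32 s, if anything falls off the work surface, if the arm or the gripper's body presses on something with over 40 N, if the wrist force passes 120 N, or if a joint passes its speed limit or range.

ROBOT

A 6-joint arm with a two-finger parallel gripper is mounted at the origin on the work surface. World frame = base frame: x ahead of the robot, y to its left, z up, the work surface at z = 0. Lengths are in m, angles in rad, forces in N, time in s.
With the tool pointing down it reaches from about 0.375 to 0.9 m from the base axis. Payload 3.1 kg.
Tool frame: the origin (TCP) lies on the centre line of the jaws, within the pads' length; the fingertips stand 25 mm ahead of it and the grasp point (between the pads) lies 6 mm ahead of it (manip.tips_ahead is the distance from the TCP to the fingertips, in m); z points along the fingers, y is the direction in which the jaws open and shut (so a half turn about z gives the same grasp; the last joint's range is limited). The gripper opens to 85 mm and grips with 20 to 120 N. Pads are 22 mm wide; open, the fingers measure 114 mm over their backs; the gripper's body (76 mm by 85 mm) begins 54 mm behind the grasp point. The pads swing forward as they close: fully open they stand 13 mm farther back than shut.
Start: joints at [-1.524, 0.527, 1.433, -0, 1.181, -0.178], TCP at [0.14, -0.609, 0.256] pointing down, gripper open.
Joint ranges: [-3.08, 3.08], [-0.75, 2.2], [0.22, 2.44], [-1.43, 4.57], [0, 2.65], [-2.85, 2.85]. Speed limits (rad/s): [2.79, 2.79, 3.14, 3.14, 3.14, 3.14].

INTERFACE

Orientations are given as a unit quaternion [x, y, z, w].
In Python, from station import manip gives the robot as it stands.
- The arm moves only by the tool play_rows, never from a script. Its argument "steps" is a list that holds one entry, the list of rows, each a list of 6 numbers: the shift along the tool's x, y, z in m, then the turn, a rotation vector about the tool's x, y, z in degrees. In form: [[[x, y, z, rx, ry, rz], ...]]. A call has 1 to 10 rows; each row shifts and turns the commanded pose from where the row before left it, along the tool's axes as they then stand; what a row does not reach is not made up. A row lasts 1/8 s, in which the tool goes at most 62.5 mm and 10.7 degrees, less where a joint would pass 70% of its speed; a pose out of reach is approached as far as the arm can. A call is refused whole if a number of a shift passes 0.0625 or a number of a turn 10.7, either way. A call with a gripper value outside its range is refused whole. "fingers" is the opening, from 0 (shut) to 1 (fully open), set as the call begins (left out, the last holds). The fingers move at their own pace and stop on an object; "squeeze" is the grip in N (left out, the last holds). Time passes only in rows, so rows that do not move let the fingers close. It gives the time, the measured TCP pose, the force and the opening at its end, in the units of the state.
- manip.sense(): the state, without advancing time (a new reading comes with each control period).
- manip.snapshot(name): name is "scene" or "top" or "wrist"; returns a dict with "img" (384x512x3 uint8, red, green, blue), "K" (3x3 intrinsics, pixels), "world_from_camera" (4x4, takes a point from camera to world coordinates). Camera axes: x right, y down, z forward; pixel columns grow to the right and rows downward; lengths in m; the calibration is good to about 2 mm. The wrist camera is an equidistant fisheye: a pixel r from the principal point sees the ray r / f radians off the axis. A picture is of the moment at which its call begins. There is no depth.
- manip.sign_off(): hands the job in, once; it reports no verdict.
Trained networks look in a picture, given as the dict that the camera call returned (one of the last four; its "shot" number tells which), for a name from the list of things; names that differ only in an ending like _2 or _b are one class to them, and where a whole thing is asked for, a point or a joint stands for the part that bears it (a point fixed in the world has none). Each returns a list of dicts, best first, with "score" (0 to 1); they miss things now and then, are a little off and sometimes report something else, mostly with a low value. They report only what shows in the picture. A call takes as long as a camera call. They do not tell look-alikes from the thing itself.
- manip.regions_of(label, picture): "pixels" (384x512 bool, what is visible of it) and "rect" ([left, top, right, bottom] in pixels, round what is visible of it).
- manip.pinpoint(label, picture): "point" ([column, row] in pixels: a listed point, or the origin of a listed thing).
The state is a dict: "t": time; "q": joint angles; "qd": joint speeds; "tau": joint torques, N m; "tcp_pos": TCP position; "tool_rot": TCP orientation; "force": force on the tool from outside, world axes, zero at the start; "ft_torque": the same for the moment, N m; "finger_gap": opening from 0.0 (shut) to 1.0 (fully open).
Only numpy, scipy, OpenCV 4.12 (cv2) and the standard library are available. Lean on these libraries where they do the work, as an engineer would, in place of code of your own. Each camera call takes 0.05 s, during which the arm holds its last target.

## Working session

There is one attempt and no reset: what is moved stays moved. The work goes in short steps, Python scripts to look and compute and a tool call to move; the robot and the scene stay as the last step left them, time stands still between calls to the robot, and variables do not carry over. Pictures are saved under pics/ and viewed, and the job is handed in when it is done.

Besides the shell and the picture viewer there is one more tool, called after "Request:" as name([rows], argument=value, ...), one row to a line, values as JSON. play_rows: Moves the arm, as the interface text tells. Its arguments: {"type":"object","properties":{"steps":{"type":"array"},"fingers":{"type":"number"},"squeeze":{"type":"number"}},"required":["steps"]}

```bash
ls; mkdir -p pics; cat > h.py <<'E'
import numpy as np, cv2
from station import manip
def save(p,n): cv2.imwrite('pics/'+n+'.png',p['img'][:,:,::-1])
def ray(p,uv,fish=False):
    K=np.array(p['K']);T=np.array(p['world_from_camera'])
    x=(uv[0]-K[0,2])/K[0,0];y=(uv[1]-K[1,2])/K[1,1]
    if fish:
        r=np.hypot(x,y);s=np.sin(r)/r if r>1e-9 else 1;d=np.array([x*s,y*s,np.cos(r)])
    else: d=np.array([x,y,1.]);d/=np.linalg.norm(d)
    return T[:3,3],T[:3,:3]@d
def tri(rs):
    A=np.zeros((3,3));b=np.zeros(3)
    for o,d in rs:
        P=np.eye(3)-np.outer(d,d);A+=P;b+=P@o
    x=np.linalg.solve(A,b);return x,[np.linalg.norm((np.eye(3)-np.outer(d,d))@(x-o)) for o,d in rs]
E
python3 - <<'E'
from h import *
s=manip.sense();print(s['t'],s['tcp_pos'],s['tool_rot'],s['force'],s['finger_gap'],manip.tips_ahead)
P={n:manip.snapshot(n) for n in('scene','top','wrist')}
for n in P: save(P[n],n+'0')
for l in('red','yellow','white','green'):
    rs=[]
    for n in P:
        r=manip.pinpoint(l+'_lid_top',P[n])
        print(l,n,[(np.round(a['point'],1).tolist(),round(a['score'],2)) for a in r[:4]])
        if r: rs.append(ray(P[n],r[0]['point'],n=='wrist'))
    if len(rs)>1: print(tri(rs),tri(rs[:2]))
print(manip.sense()['t'])
E
```

```text
pics
0.0 [ 0.13993147 -0.60846964  0.25534216] [ 9.93634007e-01  1.12651329e-01  7.29252246e-05 -1.06458113e-03] [ 0.27419272  0.30169742 -0.38524579] 0.9977250637708307 0.025
red scene [([291.9, 141.8], 0.95), ([223.4, 137.4], 0.87), ([140.3, 137.6], 0.82), ([257.3, 110.2], 0.61)]
red top [([287.6, 260.8], 0.95), ([341.7, 193.3], 0.86), ([354.9, 249.8], 0.76), ([397.9, 112.2], 0.58)]
red wrist []
(array([ 0.32198083, -0.13380155,  0.10314758]), [np.float64(0.004879784849131198), np.float64(0.004879784849131346)]) (array([ 0.32198083, -0.13380155,  0.10314758]), [np.float64(0.004879784849131198), np.float64(0.004879784849131346)])
yellow scene [([307.6, 211.2], 0.93)]
yellow top [([208.3, 211.2], 0.83)]
yellow wrist []
(array([0.43786771, 0.0818039 , 0.10571803]), [np.float64(0.00385732788528943), np.float64(0.003857327885289339)]) (array([0.43786771, 0.0818039 , 0.10571803]), [np.float64(0.00385732788528943), np.float64(0.003857327885289339)])
white scene [([292.8, 320.0], 0.79)]
white top [([134.4, 138.4], 0.76), ([258.5, 158.9], 0.3)]
white wrist []
(array([0.6316193 , 0.28854851, 0.09490803]), [np.float64(0.00024272929116039328), np.float64(0.0002427292911604431)]) (array([0.6316193 , 0.28854851, 0.09490803]), [np.float64(0.00024272929116039328), np.float64(0.0002427292911604431)])
green scene [([236.6, 203.9], 0.91)]
green top [([258.2, 159.6], 0.88)]
green wrist []
(array([ 0.58010861, -0.04663773,  0.09089538]), [np.float64(0.0019801400304653343), np.float64(0.0019801400304653425)]) (array([ 0.58010861, -0.04663773,  0.09089538]), [np.float64(0.0019801400304653343), np.float64(0.0019801400304653425)])
0.75
```

View pics/scene0.png

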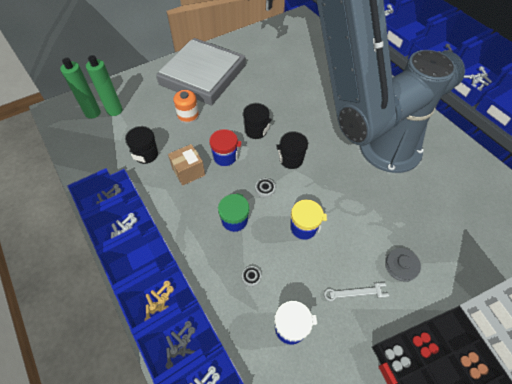

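View pics/top0.png

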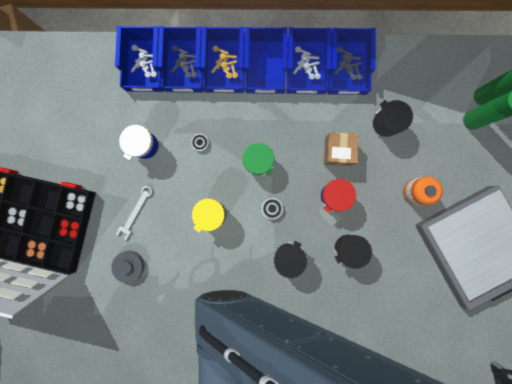

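View pics/wrist0.png

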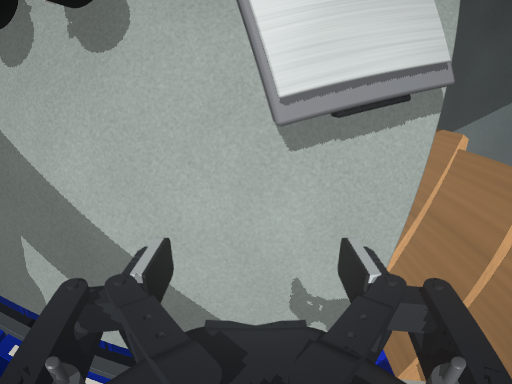

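The scene view shows red at (224,140), yellow at (307,215), green at (234,208) and white at (293,320), with three black look-alikes. In the top view red is at (339,195) and yellow at (208,215). The best-scoring "red" detections in both views are a black tub, so I'll pick the red by its colour.

```bash
cat >> h.py <<'E'
HUE={'red':lambda h:(h<8)|(h>172),'yellow':lambda h:(h>22)&(h<36),'green':lambda h:(h>45)&(h<85)}
def topface(p,c,near,rad=45):
    # brightest colour blob round near -> ellipse
    hsv=cv2.cvtColor(p['img'],cv2.COLOR_RGB2HSV);h,s,v=[hsv[:,:,i].astype(int) for i in range(3)]
    m=(HUE[c](h)&(s>110)&(v>60))
    Y,X=np.mgrid[:384,:512];m&=np.hypot(X-near[0],Y-near[1])<rad
    n,l,st,ce=cv2.connectedComponentsWithStats(m.astype(np.uint8))
    i=1+np.argmax(st[1:,4]);mm=l==i
    return mm,v
E
python3 - <<'E'
from h import *
P={n:manip.snapshot(n) for n in('scene','top')}
N={'red':{'scene':(224,140),'top':(339,195)},'yellow':{'scene':(307,215),'top':(208,215)}}
for c in N:
    rs=[]; 
    for n in P:
        m,v=topface(P[n],c,N[c][n]); print(c,n,m.sum(),np.percentile(v[m],[5,25,50,75,95]))
        r=manip.pinpoint(c+'_lid_top',P[n]); b=min(r,key=lambda a:np.hypot(*(np.array(a['point'])-N[c][n])))
        mo=cv2.morphologyEx(m.astype(np.uint8),cv2.MORPH_OPEN,cv2.getStructuringElement(cv2.MORPH_ELLIPSE,(13,13)))
        e=cv2.fitEllipse(max(cv2.findContours(mo,0,1)[0],key=cv2.contourArea))
        print('pin',b['point'],'ell',e)
        rs.append((ray(P[n],b['point']),ray(P[n],e[0])))
        for o,d in rs[-1]: print('  at z=.089',o+d*(.089-o[2])/d[2])
    print('tri',tri([r[0] for r in rs]),tri([r[1] for r in rs]))
big=np.hstack([cv2.resize(P[n]['img'][y:y+120,x:x+160],None,fx=2.5,fy=2.5,interpolation=2) for n,x,y in(('scene',190,110),('top',190,140))])
cv2.imwrite('pics/z1.png',big[:,:,::-1])
E
```

```text
red scene 567 [145.3 180.  187.  188.  191. ]
pin [225.1, 140.1] ell ((223.41822814941406, 141.118408203125), (23.402591705322266, 27.716577529907227), 88.34180450439453)
  at z=.089 [ 0.48883647 -0.26215246  0.089     ]
  at z=.089 [ 0.49529627 -0.26136877  0.089     ]
red top 879 [168.9 202.  204.  205.  206. ]
pin [341.3, 195.5] ell ((339.0745544433594, 194.79229736328125), (31.785179138183594, 32.2563591003418), 99.58708190917969)
  at z=.089 [ 0.49112848 -0.26989547  0.089     ]
  at z=.089 [ 0.49285803 -0.26403211  0.089     ]
tri (array([ 0.48880023, -0.26922732,  0.08274748]), [np.float64(0.003164206430624872), np.float64(0.0031642064306249052)]) (array([ 0.49323014, -0.26515369,  0.0839487 ]), [np.float64(0.00022370748671425423), np.float64(0.00022370748671431064)])
yellow scene 789 [214.4 241.  241.  242.  245. ]
pin [307.3, 212.8] ell ((307.223876953125, 214.2980194091797), (29.008853912353516, 31.994274139404297), 102.88166046142578)
  at z=.089 [0.4307991  0.08114976 0.089     ]
  at z=.089 [0.4338039  0.08475156 0.089     ]
yellow top 861 [225. 250. 250. 251. 251.]
pin [208.7, 211.2] ell ((208.11207580566406, 214.53529357910156), (31.294448852539062, 32.014957427978516), 59.20085525512695)
  at z=.089 [0.44061771 0.08098217 0.089     ]
  at z=.089 [0.43170164 0.08226508 0.089     ]
tri (array([0.4377566 , 0.082099  , 0.09736222]), [np.float64(0.0038582240951772124), np.float64(0.003858224095177371)]) (array([0.43162817, 0.08299991, 0.08425061]), [np.float64(6.15835971438263e-05), np.float64(6.158359714380829e-05)])
```

View pics/z1.png

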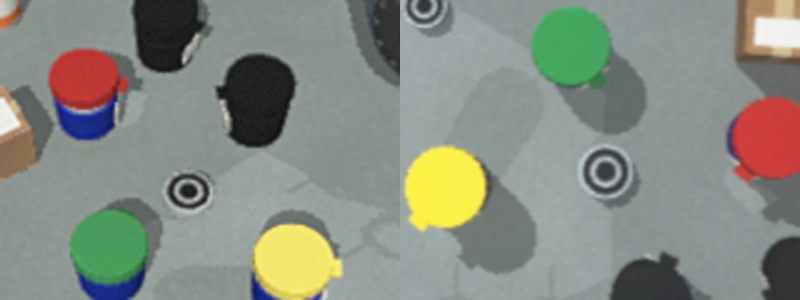

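The red lid is at about (0.493, -0.264) and the yellow at (0.432, 0.082). The two views agree to within about 3 mm on each. I'll shut the fingers and move above red.

Request:
play_rows([
  [[0.042, -0.0257, 0, 0, 0, 0], [0.042, -0.0257, 0, 0, 0, 0], [0.042, -0.0257, 0, 0, 0, 0], [0.042, -0.0257, 0, 0, 0, 0], [0.042, -0.0257, 0, 0, 0, 0], [0.042, -0.0257, 0, 0, 0, 0], [0.042, -0.0257, 0, 0, 0, 0], [0.042, -0.0257, 0, 0, 0, 0], [0.042, -0.0257, 0, 0, 0, 0], [0.042, -0.0257, 0, 0, 0, 0]],
], fingers=0)

```text
t: 2.3
tcp_pos: [0.4929, -0.2635, 0.2565]
tool_rot: [0.994, 0.113, 0.0, 0.0]
force: [-0.4, -0.3, -0.1]
finger_gap: -0.006
```

Request:
play_rows([
  [[0, 0, 0, 0, 0, 0], [0, 0, 0, 0, 0, 0]],
])

```text
t: 2.55
tcp_pos: [0.4915, -0.2647, 0.2563]
tool_rot: [0.994, 0.113, -0.0, 0.0]
force: [-0.2, 0.5, -0.0]
finger_gap: 0.001
```

```bash
cat > look.py <<'E'
import sys
from h import *
from scipy.spatial.transform import Rotation as R
c,n=sys.argv[1:3]
s=manip.sense();p=manip.snapshot('wrist');save(p,n)
Rt=R.from_quat(s['tool_rot']).as_matrix();print(s['t'],s['tcp_pos'],s['force'],s['finger_gap'],Rt.round(4).tolist())
hsv=cv2.cvtColor(p['img'],cv2.COLOR_RGB2HSV);h,sa,v=[hsv[:,:,i].astype(int) for i in range(3)]
m=(HUE[c](h)&(sa>110)&(v>60)).astype(np.uint8)
m=cv2.morphologyEx(m,cv2.MORPH_OPEN,cv2.getStructuringElement(cv2.MORPH_ELLIPSE,(15,15)))
k=max(cv2.findContours(m,0,1)[0],key=cv2.contourArea)[:,0].astype(float)
for z in(.078,.084,.089,.092):
    q=[]
    for a in k:
        o,d=ray(p,a,True);q.append((o+d*(z-o[2])/d[2])[:2])
    cc,r=cv2.minEnclosingCircle(np.array(q,np.float32));print(z,np.round(cc,4),'r',round(r,4))
for r in manip.pinpoint(c+'_lid_top',p)[:3]:
    o,d=ray(p,r['point'],True);print(r['score'],r['point'],o+d*(.089-o[2])/d[2])
E
python3 look.py red w1
```

```text
2.55 [ 0.49153723 -0.2646799   0.25625849] [-0.15010723  0.4540318  -0.02072329] 0.0008059327343457736 [[0.9744, 0.2246, -0.0005], [0.2246, -0.9744, -0.0004], [-0.0006, 0.0002, -1.0]]
0.078 [ 0.488  -0.2633] r 0.0483
0.084 [ 0.4895 -0.263 ] r 0.0474
0.089 [ 0.4908 -0.2627] r 0.0465
0.092 [ 0.4915 -0.2626] r 0.0461
0.89 [122.1, 289.9] [ 0.30938085 -0.13323526  0.089     ]
0.64 [434.3, 19.7] [ 0.7069203  -0.41308575  0.089     ]
0.63 [256.2, 174.9] [ 0.49284018 -0.26581095  0.089     ]
```

View pics/w1.png

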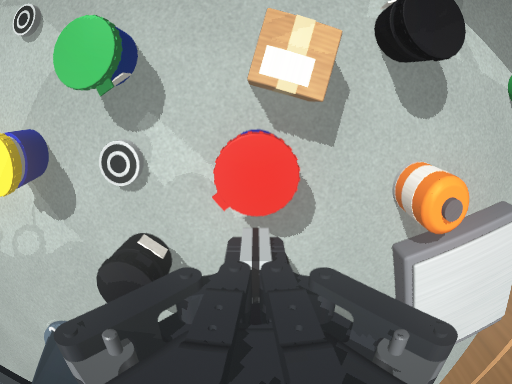

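The wrist view shows the red lid at (257,174) with its tab at the lower left. All estimates agree on about (0.4925, -0.2645), so the tool is within 1 mm of centre. Next I descend.

Request:
play_rows([
  [[0.001, 0, 0.03, 0, 0, 0], [0, 0, 0.04, 0, 0, 0], [0, 0, 0.04, 0, 0, 0], [0, 0, 0.018, 0, 0, 0], [0, 0, 0, 0, 0, 0]],
])

```text
t: 3.28
tcp_pos: [0.4911, -0.265, 0.1269]
tool_rot: [0.994, 0.112, -0.001, -0.001]
force: [-0.2, 0.4, -0.9]
finger_gap: 0.0
```

Request:
play_rows([
  [[0, 0, 0.004, 0, 0, 0], [0, 0, 0.004, 0, 0, 0], [0, 0, 0.004, 0, 0, 0], [0, 0, 0.004, 0, 0, 0]],
])

```text
t: 3.78
tcp_pos: [0.493, -0.2645, 0.1126]
tool_rot: [0.994, 0.113, 0.0, 0.0]
force: [-2.2, 0.4, 7.9]
finger_gap: -0.0
```

In contact and sliding at 8 N. I'll continue to the stop.

Request:
play_rows([
  [[0, 0, 0.003, 0, 0, 0], [0, 0, 0.003, 0, 0, 0], [0, 0, 0.002, 0, 0, 0], [0, 0, 0, 0, 0, 0]],
])

```text
t: 4.28
tcp_pos: [0.4929, -0.2645, 0.105]
tool_rot: [0.994, 0.113, 0.0, 0.0]
force: [-1.7, 0.7, 5.8]
finger_gap: 0.003
```

Request:
play_rows([
  [[0, 0, 0.001, 0, 0, 0], [0, 0, 0.001, 0, 0, 0], [0, 0, 0.001, 0, 0, 0], [0, 0, 0, 0, 0, 0]],
])

```text
t: 4.78
tcp_pos: [0.493, -0.2645, 0.103]
tool_rot: [0.994, 0.113, 0.0, 0.001]
force: [-2.7, 1.0, 12.6]
finger_gap: -0.001
```

Request:
play_rows([
  [[0, 0, 0.001, 0, 0, 0], [0, 0, 0.001, 0, 0, 0], [0, 0, 0, 0, 0, 0]],
])

```text
t: 5.15
tcp_pos: [0.493, -0.2645, 0.1029]
tool_rot: [0.994, 0.113, 0.001, 0.001]
force: [-5.2, 2.3, 24.3]
finger_gap: 0.002
```

Red is on its hard stop: 24 N with no further travel, tip at 78 mm. I'll lift and go to yellow.

Request:
play_rows([
  [[0, 0, -0.02, 0, 0, 0], [0, 0, -0.05, 0, 0, 0], [0, 0, -0.05, 0, 0, 0], [0, 0, -0.034, 0, 0, 0]],
])

```text
t: 5.65
tcp_pos: [0.4932, -0.2646, 0.2556]
tool_rot: [0.994, 0.113, 0.001, 0.001]
force: [1.0, 0.5, -0.9]
finger_gap: 0.003
```

Request:
play_rows([
  [[0.0023, -0.0439, 0, 0, 0, 0], [0.0023, -0.0439, 0, 0, 0, 0], [0.0023, -0.0439, 0, 0, 0, 0], [0.0023, -0.0439, 0, 0, 0, 0], [0.0023, -0.0439, 0, 0, 0, 0], [0.0023, -0.0439, 0, 0, 0, 0], [0.0023, -0.0439, 0, 0, 0, 0], [0.0023, -0.0439, 0, 0, 0, 0], [0, 0, 0, 0, 0, 0], [0, 0, 0, 0, 0, 0]],
])

```text
t: 6.9
tcp_pos: [0.4323, 0.0818, 0.2534]
tool_rot: [0.994, 0.113, 0.0, 0.0]
force: [-0.3, 0.2, -0.2]
finger_gap: 0.003
```

```bash
python3 look.py yellow w2
```

```text
6.9 [0.43230929 0.08182608 0.25335185] [-0.34015646  0.18183171 -0.16022625] 0.002850633783928775 [[0.9744, 0.2247, 0.0006], [0.2247, -0.9744, -0.0005], [0.0005, 0.0006, -1.0]]
0.078 [0.4268 0.086 ] r 0.0485
0.084 [0.4283 0.0862] r 0.0475
0.089 [0.4297 0.0864] r 0.0467
0.092 [0.4305 0.0865] r 0.0462
0.95 [251.5, 177.4] [0.43098298 0.08478988 0.089     ]
```

View pics/w2.png

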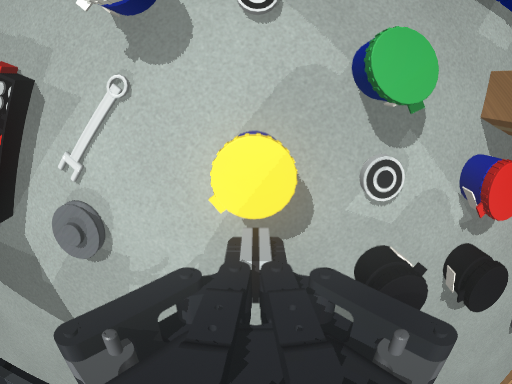

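The wrist view shows the yellow lid at (254,177). The centre estimates lie within 2–3 mm of the tool. I'll shift 1.5 mm and descend.

Request:
play_rows([
  [[0, -0.0015, 0.03, 0, 0, 0], [0, 0, 0.04, 0, 0, 0], [0, 0, 0.04, 0, 0, 0], [0, 0, 0.016, 0, 0, 0], [0, 0, 0, 0, 0, 0]],
])

```text
t: 7.62
tcp_pos: [0.4314, 0.0824, 0.1262]
tool_rot: [0.994, 0.112, -0.002, -0.0]
force: [-0.0, -0.3, -0.3]
finger_gap: -0.002
```

Request:
play_rows([
  [[0, 0, 0.004, 0, 0, 0], [0, 0, 0.004, 0, 0, 0], [0, 0, 0.004, 0, 0, 0], [0, 0, 0.004, 0, 0, 0]],
])

```text
t: 8.12
tcp_pos: [0.432, 0.0835, 0.1117]
tool_rot: [0.994, 0.113, 0.001, 0.0]
force: [-1.5, -0.5, 7.3]
finger_gap: 0.001
```

Request:
play_rows([
  [[0, 0, 0.003, 0, 0, 0], [0, 0, 0.003, 0, 0, 0], [0, 0, 0.002, 0, 0, 0], [0, 0, 0.001, 0, 0, 0], [0, 0, 0, 0, 0, 0]],
])

```text
t: 8.75
tcp_pos: [0.432, 0.0835, 0.103]
tool_rot: [0.994, 0.113, 0.001, 0.0]
force: [-0.5, 0.2, 7.9]
finger_gap: -0.002
```

Request:
play_rows([
  [[0, 0, 0.001, 0, 0, 0], [0, 0, 0.001, 0, 0, 0], [0, 0, 0, 0, 0, 0]],
])

```text
t: 9.12
tcp_pos: [0.432, 0.0835, 0.1028]
tool_rot: [0.994, 0.113, 0.001, 0.0]
force: [-4.2, -1.4, 27.8]
finger_gap: 0.001
```

Yellow is on its stop (28 N, tip at 78 mm). I'll lift off and check.

Request:
play_rows([
  [[0, 0, -0.02, 0, 0, 0], [0, 0, -0.05, 0, 0, 0], [0, 0, -0.05, 0, 0, 0], [0, 0, -0.034, 0, 0, 0], [0, 0, 0, 0, 0, 0], [0, 0, 0, 0, 0, 0]],
])

```text
t: 9.88
tcp_pos: [0.4309, 0.0836, 0.2537]
tool_rot: [0.994, 0.113, -0.001, -0.0]
force: [-0.1, -0.1, -0.1]
finger_gap: -0.001
```

```bash
python3 look.py yellow w3; python3 - <<'E'
from h import *
p=manip.snapshot('scene');q=manip.snapshot('top')
big=np.hstack([cv2.resize(p['img'][110:350,180:340],None,fx=2.4,fy=2.4,interpolation=2),cv2.resize(q['img'][100:290,100:380],(400,576))])
cv2.imwrite('pics/f.png',big[:,:,::-1])
E
```

```text
9.875 [0.43093193 0.08357408 0.2536518 ] [-0.06092617 -0.1083589  -0.13029504] -0.0008435818949637162 [[0.9746, 0.224, -0.0014], [0.224, -0.9746, 0.0001], [-0.0013, -0.0004, -1.0]]
0.078 [0.4295 0.0864] r 0.0469
0.084 [0.431  0.0867] r 0.0459
0.089 [0.4322 0.0869] r 0.0451
0.092 [0.433 0.087] r 0.0446
```

View pics/f.png

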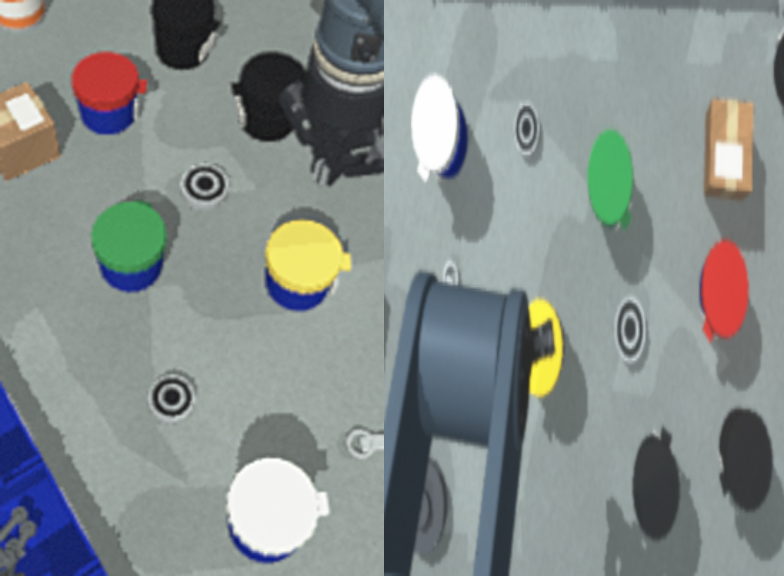

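View pics/w3.png

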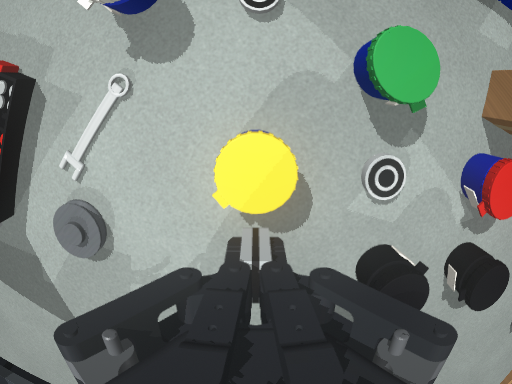

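The scene crop shows the red lid at (107,85) and the yellow lid at (305,257). Both are level, no grey neck shows, and every tub is upright in place. The white lid was not touched. In the wrist view the yellow lid also looks smaller at the same tool height: its radius, taken as if at 78 mm, went from 48.5 to 46.9 mm, which fits it having gone down. I'm handing the job in.

```bash
python3 -c "
from h import *
print(manip.sense()['t']);print(manip.sign_off())"
```

```text
10.075
the job is handed in; nothing more can be done
None
```

I pressed the red lid and then the yellow lid straight down with shut fingers until each met its hard stop. I handed the job in at about 10.1 s with the gripper clear of everything.

- **Pressing:** the force rose to 24 N on red and 28 N on yellow with no more than 0.2 mm of further travel. The fingertips were then about 78 mm above the table on both, which is the home height.
- **Final pictures:** both lids are level with no grey neck showing, and all the tubs are upright in place. I never touched the white and green lids, nor the black look-alikes.
- **Disagreements:** the network's best-scoring "red" detections were a black tub, so I picked the red lid by colour. Early height estimates from two views were up to about 15 mm off, so I judged depth by contact force and tip height. Centre estimates differed by a few millimetres between methods, but both presses landed close to the centre. The network did not find the yellow lid in the last wrist picture, though it shows plainly there.

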